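Put the nut drivers back in the sloped tray in order of length

ROBOT

A 6-joint arm with a two-finger parallel gripper is mounted at the origin on the work surface. World frame = base frame: x ahead of the robot, y to its left, z up, the work surface at z = 0. Lengths are in m, angles in rad, forces in N, time in s.
With the tool pointing down it reaches from about 0.375 to 0.825 m from the base axis. Payload 5.5 kg.
Tool frame: the origin (TCP) lies between the finger pads; the fingertips stand 19 mm ahead of it and the grasp point (between the pads) is the TCP (ctrl.tip_extent is the distance from the TCP to the fingertips, in m); z points along the fingers, y is the line along which they close (so a half turn about z gives the same grasp; the last joint's range is limited). The gripper opens to 85 mm and grips with 20 to 120 N. Pads are 22 mm wide; open, the fingers measure 114 mm over their backs; the gripper's body (76 mm by 85 mm) begins 54 mm behind the grasp point. The pads swing forward as they close: fully open they stand 13 mm farther back than shut.
Start: joints at [1.301, 0.314, -0.047, 1.21, 0, 1.571], TCP at [0.16, 0.578, 0.219] pointing down, gripper open.
Joint ranges: [-2.67, 2.67], [-0.69, 1.73], [-1.03, 1.25], [-2.08, 2.16], [-1.42, 1.45], [-3.14, 3.14]. Speed limits (rad/s): [2.39, 2.39, 3.01, 3.14, 3.14, 3.14].

INTERFACE

Orientations are given as a unit quaternion [x, y, z, w].
In Python, from workcell import ctrl gives the robot as it stands. The module is installed in compiled form; this text tells all that it offers. Calls block until the motion is done:
- ctrl.move_to(position, orientation): joint-space move of the TCP to a pose.
- ctrl.move_straight(position, rotation=None, rate=0.15): straight line of the TCP; rotation=None keeps the orientation; rate is the mean speed in m/s.
- ctrl.move_j(angles): joint-space move.
- ctrl.command_gripper(opening): finger opening in m; the grip force is fixed at half the most; returns when the fingers have stopped.
- ctrl.dwell(seconds).
- ctrl.inverse_kinematics(position, orientation): joint angles nearest the present ones, or None.
- ctrl.state(): the state.
- ctrl.snapshot(name): name is "scene" or "top" or "wrist"; returns (picture, depth): 480x640x3 uint8, blue, green, red; 480x640 float32, m along the optical axis (not along the pixel's ray), 0 where there is no reading.
- ctrl.get_calibration(name): a dict with "mtx" (3x3 intrinsics, pixels), "position" and "orientation" of the camera in the world. Camera axes: x right, y down, z forward; pixel columns grow to the right and rows downward; lengths in m; the calibration is good to about 2 mm. A picture is of the moment at which its call begins: read the wrist's pose just before it. get_calibration takes no time and is no camera call; for the wrist camera it gives the pose at the moment of the call.
A pose or a line that the arm cannot do raises ctrl.PlanningError and nothing moves.
- ctrl.close_job(): hands the job in; it is judged then, once.
Trained networks look in the newest picture that a camera, given by its name, has taken for a name from the list of things; names that differ only in an ending like _2 or _b are one class to them, and where a whole thing is asked for, a point or a joint stands for the part that bears it (a point fixed in the world has none). Each returns a list of dicts, best first, with "score" (0 to 1); they miss things now and then, are a little off and sometimes report something else, mostly with a low value. They report only what shows in the picture. A call takes as long as a camera call. They do not tell look-alikes from the thing itself.
- ctrl.trace(camera, name): "mask" (480x640 bool, what is visible of it) and "centre" ([column, row] in pixels, amid what is visible of it).
The state is a dict: "time": time; "q": joint angles; "qd": joint speeds; "tau": joint torques, N m; "tool_pos": TCP position; "tcp_rot": TCP orientation; "contact_force": force on the tool from outside, world axes, zero at the start; "moment": the same for the moment, N m; "finger_gap": finger opening in m; "gripper_force": force on a finger pad.
Only numpy, scipy, OpenCV 4.12 (cv2) and the standard library are available. Lean on these libraries where they do the work, as an engineer would, in place of code of your own. Each camera call takes 0.05 s, during which the arm holds its last target. There are 200 camera calls.

TASK

Put the four nut drivers lying on the blue work mat back into the sloped tray, one to a lane, in order of length: the shortest in the lane nearest the mat, the longest in the lane farthest from it. Each lies straight in the middle of its lane with the shaft pointing up the slope, slid down until the end of its handle rests against the stop at the low end. Leave the dish of screws where it stands.

Things in the scene. Friction and masses are not known exactly. Their poses are not given: they have to be found in the camera images.
- green_driver_grip (a point): green nut driver, the shortest: 100 mm over all. Green handle of rounded-square section 24 x 24 mm, 62 mm long, then a bare steel shaft 38 mm long (socket 12 mm across). It lies on a flat side of its handle, shaft in the air. Point: middle of the handle, 12 mm above what it lies on; x along the driver from handle to shaft, z up. Balances within 22 mm of it, towards the shaft; 40 to 75 g.
- red_driver_grip (a point): red nut driver, the second shortest: 130 mm over all. Red handle of rounded-square section 24 x 24 mm, 74 mm long, then a bare steel shaft 56 mm long (socket 12 mm across). It lies on a flat side of its handle, shaft in the air. Point: middle of the handle, 12 mm above what it lies on; x along the driver from handle to shaft, z up. Balances within 22 mm of it, towards the shaft; 50 to 95 g.
- black_driver_grip (a point): black nut driver, the second longest: 160 mm over all. Black handle of rounded-square section 24 x 24 mm, 86 mm long, then a bare steel shaft 74 mm long (socket 12 mm across). It lies on a flat side of its handle, shaft in the air. Point: middle of the handle, 12 mm above what it lies on; x along the driver from handle to shaft, z up. Balances within 22 mm of it, towards the shaft; 60 to 115 g.
- yellow_driver_grip (a point): yellow nut driver, the longest: 190 mm over all. Yellow handle of rounded-square section 24 x 24 mm, 98 mm long, then a bare steel shaft 92 mm long (socket 12 mm across). It lies on a flat side of its handle, shaft in the air. Point: middle of the handle, 12 mm above what it lies on; x along the driver from handle to shaft, z up. Balances within 22 mm of it, towards the shaft; 75 to 130 g.
- lane_1: lane 1, the leftmost (+y) of the four in the dark grey tray; lane numbers say nothing of which driver belongs there. Pale liner 62 mm wide, 205 mm long, sloping 17 degrees up away from the robot. Origin: on the liner, mid-width, at the low end where it meets the stop; x up the slope along the liner, y across to the left, z square to the liner.
- lane_2: lane 2, next to lane 1, same size and axes; lanes lie 66 mm apart, parted by ribs 4 mm wide and 6 mm high above the liner. The liner grips a little: a driver let go on it stays where it is, so slide it down to the stop by hand (about 1 N). Origin on the liner, mid-width, at the stop; x up the slope.
- lane_3: lane 3, next to lane 2, same size and axes. The stop is a dark grey wall across the low end of all lanes, nearest the robot, 24 mm high above the liner and 4 mm thick; the tray's outer sides rise 17 mm above the liner. Origin on the liner, mid-width, at the stop; x up the slope.
- lane_4: lane 4, the rightmost (-y), same size and axes. The stop's foot is 14 mm and the upper end of the liner 74 mm above the table. Origin on the liner, mid-width, at the stop; x up the slope.
- mat: the light blue work mat, 380 mm (x) by 340 mm (y), 3 mm thick, fixed; origin at the middle of its underside. It lies to the left or to the right of the tray.
- dish_center (a point): the round steel dish of screws on the mat's far part, 72 mm across, 18 mm high, loose; the point is its centre, half-way up.
Mind the look-alikes: they are no part of the job. Leave any orange or purple look-alike of the part that bears green_driver_grip alone.

How it is judged:
By the outcome, as a careful person would: the job done as asked, in the order asked, and still so for the second after the job is handed in, with the robot touching nothing.
It also fails if it takes over 99 s, if anything falls off the work surface, if the arm or the gripper's body presses on something with over 40 N, if the wrist force passes 120 N, or if a joint passes its speed limit or range.

## Working session

There is one attempt and no reset: what is moved stays moved. The work goes in short steps, each a Python script; the robot and the scene stay as the last script left them, time stands still between calls to the robot, and variables do not carry over. Pictures are saved under pics/ and viewed, at most 14 in all, crops included, and the job is handed in when it is done.

```bash
mkdir -p pics; ls
python3 - <<'E'
from workcell import ctrl
import cv2,numpy as np
for n in("top","scene"):
    p,d=ctrl.snapshot(n); cv2.imwrite(f"pics/{n}0.png",p); np.save(f"pics/{n}0.npy",d)
    c=ctrl.get_calibration(n); print(n,c)
    for k in("green_driver_grip","red_driver_grip","black_driver_grip","yellow_driver_grip","lane_1","lane_4","mat","dish_center"):
        r=ctrl.trace(n,k); print(k,[(round(x["score"],2),np.round(x["centre"]),int(x["mask"].sum())) for x in r])
s=ctrl.state();print(s["time"],s["contact_force"],s["tcp_rot"])
E
```

```text
pics
top {'mtx': array([[608.51247503,   0.        , 305.10131345],
       [  0.        , 608.51247503, 234.47793244],
       [  0.        ,   0.        ,   1.        ]]), 'position': array([ 0.47375318, -0.08868231,  1.47167168]), 'orientation': array([-0.69736274,  0.71638374, -0.01476317,  0.01617383])}
green_driver_grip [(0.9, array([414., 321.]), 364), (0.87, array([489., 234.]), 359), (0.81, array([346., 219.]), 373), (0.81, array([473., 183.]), 385), (0.68, array([345., 327.]), 351)]
red_driver_grip [(0.94, array([413., 227.]), 388)]
black_driver_grip [(0.82, array([309., 216.]), 495)]
yellow_driver_grip [(0.7, array([381., 226.]), 475)]
lane_1 [(0.97, array([137., 221.]), 2183), (0.82, array([225., 212.]), 2318), (0.7, array([165., 221.]), 2101), (0.7, array([196., 218.]), 2263), (0.2, array([314., 147.]), 704)]
lane_4 [(0.97, array([137., 221.]), 2183), (0.82, array([225., 212.]), 2318), (0.7, array([165., 221.]), 2101), (0.7, array([196., 218.]), 2263), (0.2, array([314., 147.]), 704)]
mat [(0.56, array([360., 200.]), 19553)]
dish_center [(0.84, array([316., 144.]), 685)]
s
[... 470 characters left out ...]
82., 200.]), 402)]
red_driver_grip [(0.73, array([257., 196.]), 509)]
black_driver_grip [(0.78, array([306., 255.]), 623), (0.15, array([284., 234.]), 464)]
yellow_driver_grip [(0.93, array([271., 211.]), 767)]
lane_1 [(0.77, array([424., 382.]), 2882), (0.77, array([349., 309.]), 1915), (0.76, array([396., 354.]), 2531), (0.6, array([369., 333.]), 2189)]
lane_4 [(0.77, array([424., 382.]), 2882), (0.77, array([349., 309.]), 1915), (0.76, array([396., 354.]), 2531), (0.6, array([369., 333.]), 2189)]
mat [(0.59, array([254., 239.]), 14135)]
dish_center [(0.97, array([224., 280.]), 777)]
0.9 [-0.17880255 -0.69889303 -0.85874756] [ 1.34476992e-01  9.90916716e-01  3.83243478e-05 -5.29164307e-06]
```

Run:
```python
import cv2
p=cv2.imread("pics/top0.png")[110:350,100:520]; cv2.imwrite("pics/topc.png",cv2.resize(p,None,fx=1.9,fy=1.9,interpolation=cv2.INTER_CUBIC))
```

```text
(no output)
```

View pics/topc.png

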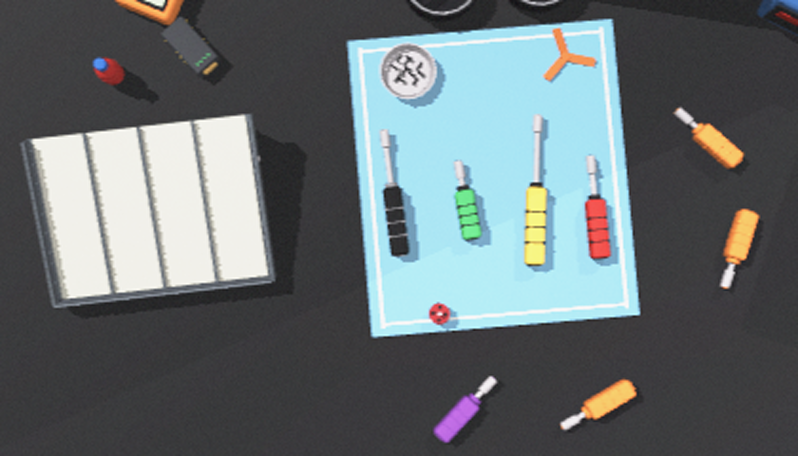

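View pics/scene0.png

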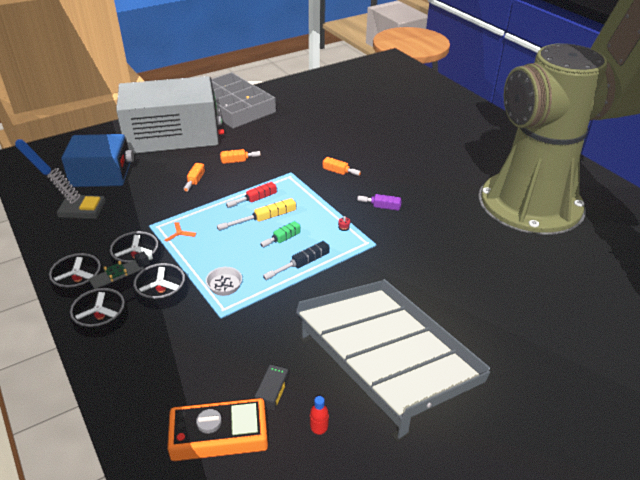

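The top view shows the tray on the left (+y) and the mat on the right. The real drivers are green (346,219), red (413,227), black (309,216) and yellow (381,226). Look-alikes lie off the mat. So green goes to lane 4, red to 3, black to 2 and yellow to 1.

```bash
cat > h.py <<'E'
from workcell import ctrl
import cv2,numpy as np
from scipy.spatial.transform import Rotation as R
def shot(n,save=None):
    c=ctrl.get_calibration(n); p,d=ctrl.snapshot(n)
    if save: cv2.imwrite(f"pics/{save}.png",p)
    return c,p,d
def bp(c,d,m):
    v,u=np.nonzero(m&(d>0)); z=d[v,u]; K=c["mtx"]
    P=np.c_[(u-K[0,2])/K[0,0]*z,(v-K[1,2])/K[1,1]*z,z]
    return R.from_quat(c["orientation"]).apply(P)+c["position"]
def rect(P):  # min-area rectangle in xy, long axis pointing +x
    (cx,cy),(w,h),a=cv2.minAreaRect(P[:,:2].astype(np.float32))
    a=np.radians(a)
    if w<h: w,h,a=h,w,a+np.pi/2
    if np.cos(a)<0: a+=np.pi
    return np.array([cx,cy]),w,h,(a+np.pi)%(2*np.pi)-np.pi
DR=("green","red","black","yellow")
def survey(n,c,d):
    for k in DR+("lane_1","dish_center"):
        for r in ctrl.trace(n,k if k in("lane_1","dish_center") else k+"_driver_grip"):
            if r["score"]<.3: continue
            P=bp(c,d,r["mask"])
            if len(P)<50: continue
            C,w,h,a=rect(P); zs=np.percentile(P[:,2],[5,50,95])
            q=np.linalg.lstsq(np.c_[P[:,:2],np.ones(len(P))],P[:,2],rcond=None)[0]
            print(k,round(r["score"],2),"C",C.round(4),"wh",round(w,4),round(h,4),"ang",round(np.degrees(a),1),"z",zs.round(4),"grad",q[:2].round(3) if k=="lane_1" else "")
E
python3 - <<'E'
from h import *
for n in("top","scene"):
    c,p,d=shot(n); print(n); survey(n,c,d)
s=ctrl.state();w=ctrl.get_calibration("wrist"); print(s["tool_pos"],w)
import numpy as np
q0=R.from_quat([1,0,0,0])
for z in(.25,.3,.35,.4,.45): print(z,[ctrl.inverse_kinematics([.5,y,z],[1,0,0,0]) is not None for y in(-.3,-.2,0,.1,.3)])
E
```

```text
top
green 0.93 C [ 0.5115 -0.5276] wh 0.1038 0.0327 ang -11.0 z [0.0009 0.0207 0.0269] grad 
green 0.84 C [ 0.3206 -0.3408] wh 0.0986 0.0261 ang -64.3 z [0.0117 0.0216 0.0288] grad 
green 0.71 C [ 0.6543 -0.4955] wh 0.1072 0.0312 ang 46.7 z [0.0042 0.021  0.0276] grad 
green 0.7 C [ 0.581  -0.1823] wh 0.0997 0.0238 ang 8.9 z [0.0144 0.0248 0.0312] grad 
green 0.59 C [ 0.3199 -0.1768] wh 0.0989 0.0254 ang -45.8 z [0.0118 0.0215 0.0274] grad 
red 0.79 C [ 0.5682 -0.3489] wh 0.1269 0.029 ang -3.4 z [0.0028 0.0239 0.0302] grad 
black 0.58 C [ 0.5943 -0.0914] wh 0.1579 0.024 ang 6.1 z [0.0166 0.0252 0.0308] grad 
yellow 0.73 C [ 0.5927 -0.2733] wh 0.1903 0.0286 ang -2.2 z [0.0115 0.0244 0.0305] grad 
lane_1 0.72 C [0.5775 0.2395] wh 0.1978 0.0633 ang 5.4 z [0.0168 0.0442 0.071 ] grad [0.304 0.024]
lane_1 0.67 C [0.5827 0.1746] wh 0.1963 0.0631 ang 4.6 z [0.016  0.0447 0.0705] grad [0.305 0.019]
lane_1 0.61 C [0.5716 0.3057] wh 0.1979 0.0659 ang 5.1 z [0.0163 0.0439 0.0707] grad [0.306 0.005]
lane_1 0.57 C [0.5958 0.1094] wh 0.2118 0.0655 ang 4.7 z [0.0159 0.0442 0.0706] grad [0.292 0.026]
[... 1477 characters left out ...]
ane_1 0.43 C [ 0.5632 -0.3495] wh 0.1443 0.0522 ang 8.4 z [0.0026 0.0176 0.0263] grad [-0.033 -0.174]
dish_center 0.83 C [ 0.7439 -0.1227] wh 0.0968 0.0738 ang 65.9 z [0.0018 0.0082 0.0196] grad 
[0.15993522 0.5782848  0.21909297] {'mtx': array([[426.97361087,   0.        , 325.26970952],
       [  0.        , 426.97361087, 242.84836744],
       [  0.        ,   0.        ,   1.        ]]), 'position': array([0.08984595, 0.59811648, 0.37447333]), 'orientation': array([0.7876617 , 0.59894956, 0.08743061, 0.11491019])}
0.25 [True, True, True, True, True]
0.3 [True, True, True, True, True]
0.35 [True, True, True, True, True]
0.4 [True, True, True, True, True]
0.45 [True, True, True, True, True]
```

Top and scene views agree, heights match the text (mat drivers about 27 mm top, liner 14 to 74 mm, gradient tan 17°). Next, close wrist views from two places over each area.

```bash
cat >> h.py <<'E'
def down(yaw,pitch=0): # tool x along (yaw), pitched up by `pitch`
    return (R.from_euler("z",yaw)*R.from_euler("y",-pitch)*R.from_euler("x",np.pi)).as_quat()
E
python3 - <<'E'
from h import *
rr=np.radians
for nm,x,y,a in(("g",.56,-.184,9),("r",.55,-.35,0),("b",.56,-.095,6),("y",.55,-.273,-2)):
    for f in(0,180):
        j=ctrl.inverse_kinematics([x,y,.03],down(rr(a+f))); print(nm,f,None if j is None else np.round(j,2))
for y in(.1,.17,.24,.3):
    print(y,[None if j is None else np.round(j,2) for j in (ctrl.inverse_kinematics([.52,y,.05],down(rr(5),rr(17))),ctrl.inverse_kinematics([.52,y,.05],(R.from_quat(down(rr(5),rr(17)))*R.from_euler("z",np.pi)).as_quat()))])
for i,(x,y) in enumerate(((.52,.2),(.5,.12),(.5,-.15),(.5,-.3))):
    ctrl.move_to([x,y,.32],down(np.pi)); ctrl.dwell(.2)
    c,p,d=shot("wrist",f"w{i}"); np.save(f"pics/w{i}.npy",d); print("view",i,c["position"].round(3)); survey("wrist",c,d)
print(ctrl.state()["time"])
a=cv2.imread("pics/w0.png");b=cv2.imread("pics/w3.png"); cv2.imwrite("pics/wab.png",cv2.resize(np.hstack([a,b]),(800,300)))
E
```

```text
g 0 [-0.32  0.43 -0.33  0.81  0.    2.67]
g 180 [-0.32  0.43 -0.33  0.81  0.   -0.47]
r 0 [-0.57  0.54 -0.17  0.87  0.    2.57]
r 180 [-0.57  0.54 -0.17  0.87  0.   -0.57]
b 0 [-0.17  0.4  -0.39  0.79  0.    2.87]
b 180 [-0.17  0.4  -0.39  0.79  0.   -0.27]
y 0 [-0.46  0.47 -0.27  0.83  0.    2.72]
y 180 [-0.46  0.47 -0.27  0.83  0.   -0.43]
0.1 [array([ 0.21,  0.11, -0.79,  0.38, -0.04, -3.02]), array([ 0.21,  0.11, -0.79,  0.38, -0.04,  0.12])]
0.17 [array([ 0.37,  0.14, -0.74,  0.4 , -0.08, -2.87]), array([ 0.37,  0.14, -0.74,  0.4 , -0.08,  0.27])]
0.24 [array([ 0.5 ,  0.2 , -0.68,  0.43, -0.12, -2.74]), array([ 0.5 ,  0.2 , -0.68,  0.43, -0.12,  0.4 ])]
0.3 [array([ 0.61,  0.25, -0.6 ,  0.46, -0.15, -2.64]), array([ 0.61,  0.25, -0.6 ,  0.46, -0.15,  0.5 ])]
view 0 [0.447 0.201 0.475]
green 0.5 C [ 0.6093 -0.1703] wh 0.0627 0.0153 ang -14.3 z [0.0038 0.015  0.0201] grad 
black 0.78 C [ 0.596  -0.0955] wh 0.169 0.041 ang 5.9 z [0.0078 0.0253 0.0285] grad 
yellow 0.57 C [0.5753 0.2418] wh 0.1967 0.0621 ang 5.1 z [0.0176 0.0445 0.0713] grad 
lane_1 0.87 C [0.5873 0.1093] wh 0.1972 
[... 2369 characters left out ...]
[ 0.5841 -0.1773] wh 0.111 0.0303 ang 9.4 z [0.0043 0.0265 0.0284] grad 
green 0.82 C [ 0.5093 -0.5214] wh 0.1017 0.0246 ang -18.9 z [0.0103 0.0232 0.0255] grad 
green 0.69 C [ 0.5791 -0.4324] wh 0.2458 0.0622 ang -50.2 z [0.0056 0.0234 0.0255] grad 
red 0.8 C [ 0.5711 -0.3465] wh 0.1396 0.0281 ang 3.3 z [0.0138 0.0267 0.0286] grad 
black 0.95 C [ 0.5915 -0.084 ] wh 0.1618 0.0355 ang 6.9 z [0.0083 0.026  0.0285] grad 
yellow 0.63 C [ 0.59   -0.2698] wh 0.19 0.0265 ang -3.4 z [0.0174 0.0268 0.0286] grad 
dish_center 0.64 C [ 0.6115 -0.217 ] wh 0.3861 0.3449 ang 3.3 z [0.002  0.0035 0.0049] grad 
dish_center 0.63 C [ 0.6542 -0.1914] wh 0.3134 0.0157 ang 27.1 z [0.0064 0.0135 0.022 ] grad 
7.85
```

View pics/wab.png

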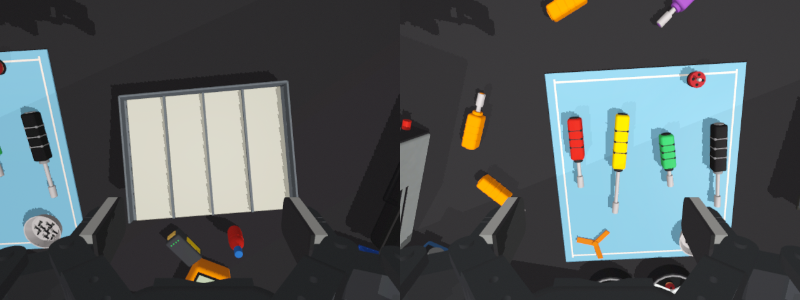

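The wrist views confirm the layout: four empty lanes in view w0 and the four drivers on the mat in view w3. Lane fits agree at yaw 5.1° and 66 mm pitch. Now I'll fit the handles from depth in two views and pick the first driver.

```bash
cat >> h.py <<'E'
LEN=dict(green=.062,red=.074,black=.086,yellow=.098)
LANE=dict(green=4,red=3,black=2,yellow=1)
G0=dict(green=(.562,-.186),red=(.545,-.349),black=(.556,-.094),yellow=(.547,-.271))
def handles(c,d):
    P=bp(c,d,d>0); P=P[(P[:,2]>.0245)&(P[:,2]<.0305)]; out={}
    for k,g in G0.items():
        Q=P[np.linalg.norm(P[:,:2]-g,axis=1)<.065]; Q=Q[abs(Q[:,1]-np.median(Q[:,1]))<.03]
        C,w,h,a=rect(Q); out[k]=(C,a); print(k,C.round(4),round(w,4),round(h,4),round(np.degrees(a),1),np.median(Q[:,2]).round(4))
    return out
YAW,PIT=np.radians(5.1),np.radians(17); FLIP=R.from_euler("z",np.pi)
RL=R.from_euler("z",YAW)*R.from_euler("y",-PIT)
C4=np.array([.5872,.1103])-.098*np.array([np.cos(YAW),np.sin(YAW)])
def lane(n,x,z):  # point in lane n
    o=np.r_[C4+(4-n)*.066*np.array([-np.sin(YAW),np.cos(YAW)]),.014]
    return o+RL.apply([x,0,z])
QL=(RL*R.from_euler("x",np.pi)*FLIP).as_quat()
H=.026
def F(): return np.array(ctrl.state()["contact_force"])
def pick(xy,a):
    q=down(a+np.pi)
    ctrl.move_to([*xy,.11],q); ctrl.command_gripper(.065); ctrl.move_straight([*xy,.003+H],rate=.1)
    ctrl.command_gripper(.0); s=ctrl.state(); print("grip",round(s["finger_gap"],4),s["gripper_force"])
    ctrl.move_straight([*xy,.16],rate=.2); print("gap",round(ctrl.state()["finger_gap"],4))
E
python3 - <<'E'
from h import *
A=handles(*[shot("wrist")[i] for i in(0,2)])
ctrl.move_to([.5,-.2,.3],down(np.pi)); ctrl.dwell(.2)
c,p,d=shot("wrist"); B=handles(c,d)
import pickle; pickle.dump({k:((A[k][0]+B[k][0])/2,(A[k][1]+B[k][1])/2) for k in A},open("hd.pkl","wb"))
print([lane(n,0,0).round(4) for n in(1,4)],ctrl.state()["time"])
E
```

```text
green [ 0.5637 -0.1836] 0.0687 0.0244 8.2 0.0272
red [ 0.541  -0.3463] 0.0793 0.0241 3.6 0.0273
black [ 0.5571 -0.0933] 0.0909 0.024 6.0 0.0273
yellow [ 0.5465 -0.2681] 0.1016 0.0239 -3.3 0.0273
green [ 0.5637 -0.1834] 0.0656 0.0239 8.3 0.0272
red [ 0.5402 -0.346 ] 0.0768 0.024 3.6 0.0273
black [ 0.5571 -0.0927] 0.0901 0.0236 5.6 0.0273
yellow [ 0.5463 -0.2677] 0.1012 0.0237 -3.0 0.0273
[array([0.472 , 0.2988, 0.014 ]), array([0.4896, 0.1016, 0.014 ])] 8.6917
```

Handle widths (24 mm), lengths and top height (27 mm) all match between views. I'll pick and place yellow first.

```bash
cat >> h.py <<'E'
def step_until(n,x,z,dx,dz,axis,nmax,thr):
    f0=F(); u=RL.apply(axis)
    for i in range(nmax):
        x+=dx; z+=dz; ctrl.move_straight(lane(n,x,z),rate=.03)
        f=(F()-f0)@u
        if f>thr: break
    print("step",axis,"x",round(x,4),"z",round(z,4),"f",round(f,2),(F()-f0).round(1)); return x,z
def place(k):
    n=LANE[k]; x=LEN[k]/2+.010
    ctrl.move_to(lane(n,x,H+.08),QL); ctrl.move_straight(lane(n,x,H+.003),rate=.15); ctrl.dwell(.2)
    x,z=step_until(n,x,H+.003,0,-.0005,[0,0,1],12,1.5)
    x,z=step_until(n,x,z,-.001,0,[1,0,0],18,4)
    return n,x,z
def release(n,x,z):
    ctrl.command_gripper(.040); ctrl.move_straight(lane(n,x,z+.1),rate=.15)
E
python3 - <<'E'
from h import *; import pickle
hd=pickle.load(open("hd.pkl","rb")); k="yellow"
pick(*hd[k]); r=place(k); pickle.dump(r,open("r.pkl","wb")); print(r, ctrl.state()["time"],ctrl.state()["finger_gap"])
c,p,d=shot("wrist","p1")
E
```

```text
grip -0.0002 0.0
gap 0.0002
step [0, 0, 1] x 0.059 z 0.023 f -1.03 [-0.8  0.4 -1.3]
step [1, 0, 0] x 0.041 z 0.023 f 1.41 [ 1.4 -0.4  0.3]
(1, 0.04099999999999999, 0.022999999999999993) 22.7 0.00014162376129132494
```

View pics/p1.png

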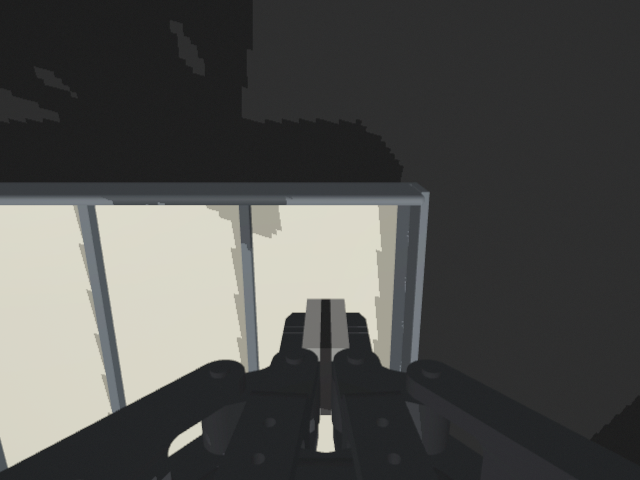

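The fingers are shut on nothing, so the grasp missed. The lane alignment looks right. I'll look back at the mat.

Run:
```python
from h import *
ctrl.move_straight(lane(1,.05,.12),rate=.3)
ctrl.move_to([.5,-.22,.3],down(np.pi)); ctrl.dwell(.1)
c,p,d=shot("wrist","m2"); handles(c,d); print(ctrl.state()["time"],ctrl.tip_extent)
```

```text
green [ 0.5635 -0.1833] 0.0658 0.0241 9.9 0.0272
red [ 0.5411 -0.3458] 0.0789 0.0241 3.7 0.0272
black [ 0.557  -0.0929] 0.0885 0.0241 5.2 0.0273
yellow [ 0.5466 -0.2679] 0.102 0.0241 -3.2 0.0272
25.3333 0.019
```

View pics/m2.png

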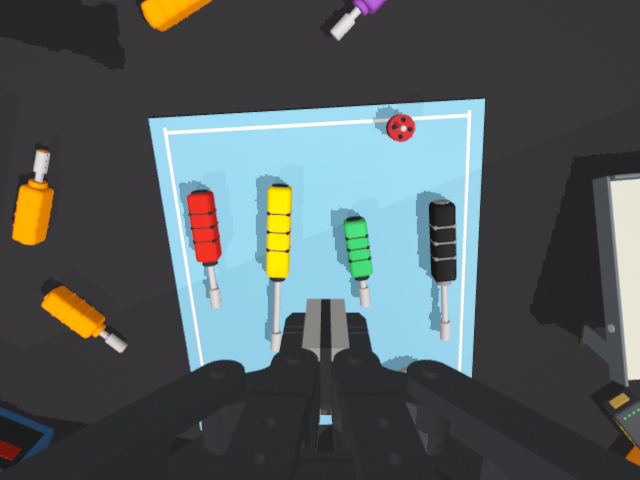

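Yellow is unmoved, so the fingers never reached it. I'll repeat the approach and check the pose actually reached.

Run:
```python
from h import *; import pickle
xy,a=pickle.load(open("hd.pkl","rb"))["yellow"]; q=down(a+np.pi)
def S(t):
    s=ctrl.state(); print(t,round(s["time"],2),np.round(s["tool_pos"],4),round(s["finger_gap"],4),F().round(1),np.round(s["tcp_rot"],3))
ctrl.move_to([*xy,.11],q);S("above"); ctrl.command_gripper(.065);S("open"); ctrl.move_straight([*xy,.029],rate=.1);S("down")
c,p,d=shot("wrist","g1"); print(c["position"])
```

```text
above 26.16 [ 0.547  -0.2679  0.1112] -0.0001 [-0.4 -0.1 -1. ] [ 0.027  1.    -0.     0.001]
open 26.79 [ 0.5463 -0.2679  0.11  ] 0.0651 [0.6 0.4 0.5] [ 0.028  1.    -0.     0.   ]
down 27.75 [ 0.5469 -0.2682  0.0296] 0.0648 [ 0.2 -0.4  0.6] [ 0.028  1.    -0.     0.   ]
[ 0.47415561 -0.263632    0.18490336]
```

View pics/g1.png

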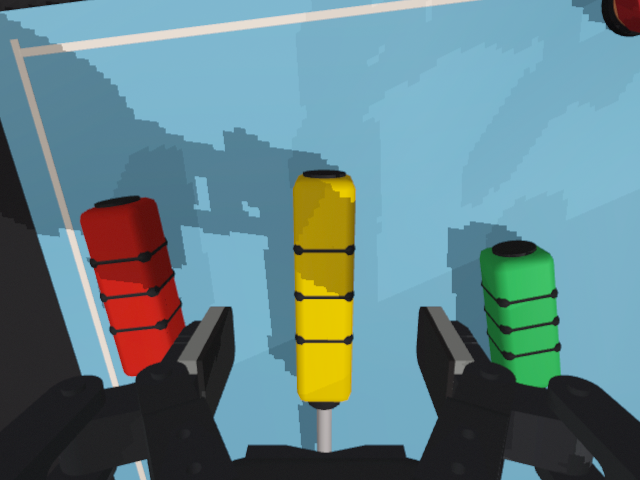

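Run:
```python
from h import *
def tips(t):
    c,p,d=shot("wrist"); P=bp(c,d,d>0); s=ctrl.state(); T=R.from_quat(s["tcp_rot"]).inv().apply(P-s["tool_pos"])
    # tool frame: fingers within pads' width and away from handle
    m=(abs(T[:,0])<.013)&(abs(T[:,1])>s["finger_gap"]/2-.002)&(abs(T[:,1])<s["finger_gap"]/2+.02)&(P[:,2]>.006)
    print(t,round(s["finger_gap"],4),"tool z max/pcts",np.percentile(T[m][:,2],[50,95,99.5,100]).round(4),m.sum(), np.round(s["tool_pos"],4))
tips("a")
ctrl.command_gripper(.03); tips("b")
ctrl.command_gripper(.026); tips("c")
ctrl.command_gripper(.020); tips("d")
s=ctrl.state(); print(s["finger_gap"],s["gripper_force"],F().round(1),s["time"])
```

```text
a 0.0653 tool z max/pcts [-0.0666 -0.0281 -0.0209 -0.0183] 20767 [ 0.5471 -0.2682  0.0299]
b 0.0301 tool z max/pcts [-0.056  -0.0228 -0.0155 -0.0123] 13560 [ 0.5464 -0.2679  0.029 ]
c 0.0261 tool z max/pcts [-0.0553 -0.0206  0.0048  0.0082] 13294 [ 0.5463 -0.2679  0.029 ]
d 0.0202 tool z max/pcts [-0.0546  0.0017  0.0046  0.0093] 13781 [ 0.5463 -0.2679  0.0289]
0.02017008079112017 0.0 [-0.7 -1.1  0.2] 28.8833
```

Run:
```python
from h import *
c,p,d=shot("wrist","g2"); s=ctrl.state()
def at(rows,cols):
    m=np.zeros(d.shape,bool)
    for r in rows:
        for q in cols:
            m[:]=0; m[r,q]=1; P=bp(c,d,m); 
            if len(P): print((q,r),"world",P[0].round(4),"tool",R.from_quat(s["tcp_rot"]).inv().apply(P[0]-s["tool_pos"]).round(4))
at(range(270,420,12),(300,325,348)); print(s["finger_gap"])
```

```text
(300, 270) world [ 0.531  -0.2765  0.0273] tool [ 0.0148 -0.0095  0.0017]
(325, 270) world [ 0.5317 -0.2668  0.027 ] tool [0.0147 0.0003 0.002 ]
(348, 270) world [ 0.5319 -0.2578  0.0277] tool [0.0149 0.0093 0.0013]
(300, 282) world [ 0.5361 -0.2769  0.0272] tool [ 0.0097 -0.0096  0.0017]
(325, 282) world [ 0.5367 -0.267   0.0271] tool [0.0097 0.0003 0.0019]
(348, 282) world [ 0.5377 -0.2579  0.0259] tool [0.0092 0.0095 0.0031]
(300, 294) world [ 0.5416 -0.2774  0.0263] tool [ 0.0042 -0.0097  0.0026]
(325, 294) world [ 0.5425 -0.2674  0.0256] tool [0.0039 0.0003 0.0034]
(348, 294) world [ 0.5425 -0.2582  0.0267] tool [0.0043 0.0095 0.0023]
(300, 306) world [ 0.5467 -0.2777  0.0265] tool [-0.0009 -0.0098  0.0024]
(325, 306) world [ 0.5471 -0.2676  0.027 ] tool [-0.0007  0.0003  0.002 ]
(348, 306) world [ 0.5477 -0.2584  0.0267] tool [-0.0009  0.0096  0.0022]
(300, 318) world [ 0.5514 -0.278   0.0279] tool [-0.0056 -0.0098  0.001 ]
(325, 318) world [ 0.5517 -0.2679  0.0283] tool [-0.0054  0.0003  0.0006]
(348, 318) world [ 0.553  -0.2586  0.0267] tool [-0.0062  0.0096  0.0022]
(300, 33
[... 1087 characters left out ...]
.0101  0.0024]
(300, 390) world [ 0.5856 -0.2805  0.0272] tool [-0.0399 -0.0104  0.0018]
(325, 390) world [ 0.5859 -0.2698  0.0276] tool [-0.0396  0.0003  0.0014]
(348, 390) world [ 0.5877 -0.26    0.0258] tool [-0.0409  0.0102  0.0032]
(300, 402) world [ 0.6092 -0.2836  0.0038] tool [-0.0636 -0.0122  0.0252]
(325, 402) world [ 0.5929 -0.2702  0.0263] tool [-0.0466  0.0003  0.0027]
(348, 402) world [ 0.6114 -0.2597  0.0026] tool [-0.0645  0.0117  0.0263]
(300, 414) world [ 0.6159 -0.284   0.0041] tool [-0.0704 -0.0123  0.0249]
(325, 414) world [ 0.6046 -0.2709  0.0194] tool [-0.0583  0.0002  0.0096]
(348, 414) world [ 0.6185 -0.26    0.0026] tool [-0.0716  0.0118  0.0264]
0.02018543258196082
```

View pics/g2.png

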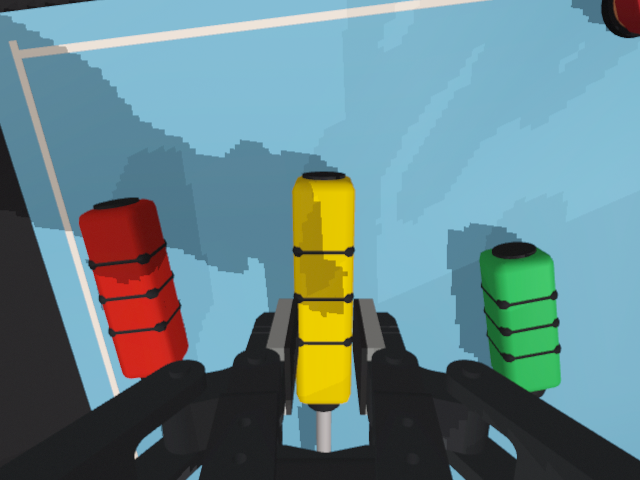

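Run:
```python
from h import *
c,p,d=shot("wrist"); s=ctrl.state(); K=c["mtx"]
v,u=np.mgrid[290:360,255:400]; m=np.zeros(d.shape,bool); m[290:360,255:400]=1
P=bp(c,d,m); T=R.from_quat(s["tcp_rot"]).inv().apply(P-s["tool_pos"])
f=P[:,2]>.032; print(f.sum())
for sg in(-1,1):
    Q=T[f&(sg*T[:,1]>0)]; i=np.argsort(-Q[:,2])[:6]; print(Q[i].round(4).tolist(), "y inner",np.abs(Q[:,1]).min().round(4),"x range",Q[:,0].min().round(4),Q[:,0].max().round(4))
r=d[296:330:4,[280,287,370]]; print(r.round(3))
# true TCP projection
t=R.from_quat(c["orientation"]).inv().apply(np.array(s["tool_pos"])-c["position"]); print("tcp px",(K@t/t[2]).round(0),t.round(4))
```

```text
4825
[[0.0072, -0.0095, -0.0124], [0.0061, -0.0095, -0.0126], [0.0046, -0.0096, -0.0127], [0.0034, -0.0096, -0.0129], [0.0051, -0.0095, -0.013], [0.0041, -0.0095, -0.0135]] y inner 0.0094 x range -0.0109 0.0146
[[0.006, 0.0106, -0.0125], [0.0072, 0.0105, -0.0125], [0.0067, 0.0105, -0.013], [0.0059, 0.0105, -0.0131], [0.0072, 0.0105, -0.0132], [0.0052, 0.0105, -0.0133]] y inner 0.0104 x range -0.0105 0.0142
[[0.196 0.195 0.196]
 [0.149 0.149 0.149]
 [0.146 0.146 0.145]
 [0.144 0.143 0.141]
 [0.141 0.139 0.14 ]
 [0.136 0.137 0.137]
 [0.133 0.134 0.134]
 [0.131 0.132 0.132]
 [0.129 0.128 0.13 ]]
tcp px [324. 307.   1.] [-0.0004  0.0253  0.1697]
```

The depth image shows the real fingertips end about 12.5 mm short of the reported TCP at a 20 mm gap, where the text says 19 mm ahead of it. The fingers closed above the handle. I'll correct the grip height for this and retry.

```bash
sed -i 's/^H=.026/H=-.0065/; s/LEN\[k\]\/2+.010/LEN[k]\/2+.007/' h.py
python3 - <<'E'
from h import *; import pickle
xy,a=pickle.load(open("hd.pkl","rb"))["yellow"]
def S(t):
    s=ctrl.state(); print(t,round(s["time"],2),np.round(s["tool_pos"],4),round(s["finger_gap"],4),F().round(1),s["gripper_force"])
ctrl.command_gripper(.06)
for z in(.01,.003+H): ctrl.move_straight([*xy,z],rate=.06); S("d")
ctrl.command_gripper(0); S("grip"); ctrl.move_straight([*xy,.1],rate=.15); S("up")
shot("wrist","g3")
E
```

```text
d 29.92 [ 0.5458 -0.2676  0.0092] 0.0598 [ 1.  -0.7  0.2] 0.0
d 30.29 [ 0.5458 -0.2676 -0.0041] 0.06 [-0.7  0.5 -0.4] 0.0
grip 30.71 [ 0.5468 -0.2681 -0.003 ] 0.0227 [ 0.1 -0.5  3.3] 59.63245868682861
up 31.55 [ 0.5456 -0.2675  0.099 ] 0.0226 [ 0.5 -0.  -1.8] 59.065101742744446
```

View pics/g3.png

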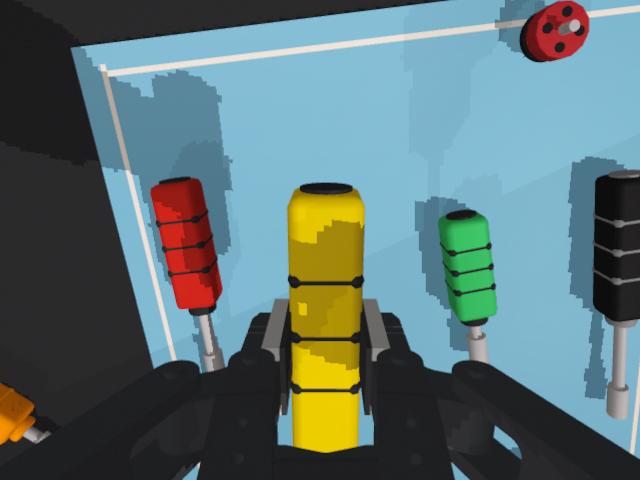

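Yellow is held straight and centred (handle at columns 288–364). Now I'll place it.

```bash
cat >> h.py <<'E'
def F():
    f=[]
    for _ in range(4): ctrl.dwell(.01); f.append(ctrl.state()["contact_force"])
    return np.mean(f,0)
E
python3 - <<'E'
from h import *; import pickle
k="yellow"
t=ctrl.state()["time"]; r=place(k); pickle.dump(r,open("r.pkl","wb")); s=ctrl.state(); print(r, s["time"]-t,s["time"],s["finger_gap"],np.round(s["tool_pos"]-lane(*r),4))
shot("wrist","p2")
E
```

```text
step [0, 0, 1] x 0.056 z -0.006 f 1.69 [-0.9 -0.6  1.5]
step [1, 0, 0] x 0.049 z -0.006 f 4.18 [4.6 0.1 0.5]
(1, 0.048999999999999995, -0.006000000000000002) 6.449999999999996 38.05 0.022516874396035825 [0.0007 0.0002 0.0003]
```

View pics/p2.png

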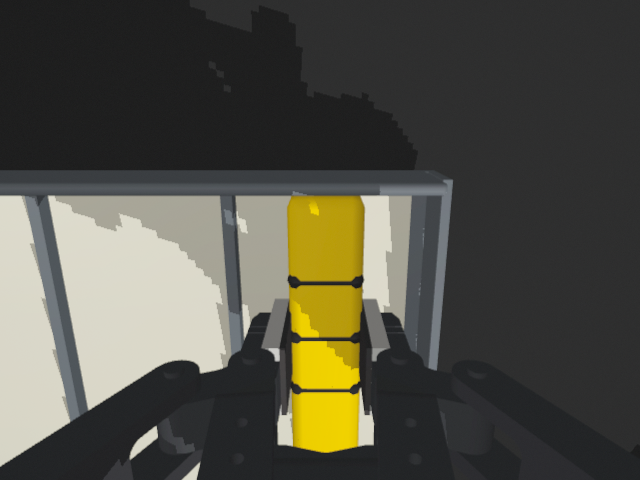

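Yellow sits against the stop (4 N at x = 49 mm, exactly half its handle) and centred between the ribs. I'll release it and continue, with checks at each stage.

```bash
cat >> h.py <<'E'
def pick(xy,a):
    ctrl.move_to([*xy,.05],down(a+np.pi)); ctrl.move_straight([*xy,.003+H],rate=.12); ctrl.command_gripper(0)
    ctrl.move_straight([*xy,.1],rate=.25); g=ctrl.state()["finger_gap"]; print("gap",round(g,4)); assert g>.02
def place(k):
    n=LANE[k]; x=LEN[k]/2+.006
    ctrl.move_to(lane(n,x,H+.05),QL); ctrl.move_straight(lane(n,x,H+.002),rate=.15)
    x,z=step_until(n,x,H+.002,0,-.0005,[0,0,1],8,1.5)
    x,z=step_until(n,x,z,-.001,0,[1,0,0],14,4)
    assert abs(x-LEN[k]/2)<.004
    return n,x,z
def release(n,x,z):
    ctrl.command_gripper(.045); ctrl.move_straight(lane(n,x,z+.07),rate=.25)
E
python3 - <<'E'
from h import *; import pickle
hd=pickle.load(open("hd.pkl","rb"))
release(*pickle.load(open("r.pkl","rb")))
for k in("black","red"):
    pick(*hd[k]); r=place(k); release(*r); print(k,r,ctrl.state()["time"],flush=True)
p,d=ctrl.snapshot("top"); cv2.imwrite("pics/t2.png",cv2.resize(p[110:350,100:520],None,fx=1.9,fy=1.9))
E
```

```text
gap 0.0224
step [0, 0, 1] x 0.049 z -0.006 f 3.64 [-1.1 -0.4  3.5]
step [1, 0, 0] x 0.043 z -0.006 f 6.32 [6.5 0.6 0. ]
black (2, 0.04299999999999999, -0.006) 47.0333
gap 0.0228
step [0, 0, 1] x 0.043 z -0.0065 f 6.5 [-3.2 -0.6  6.2]
step [1, 0, 0] x 0.04 z -0.0065 f 4.12 [ 4.5 -0.2 -0.2]
red (3, 0.039999999999999994, -0.006500000000000001) 55.8417
```

View pics/t2.png

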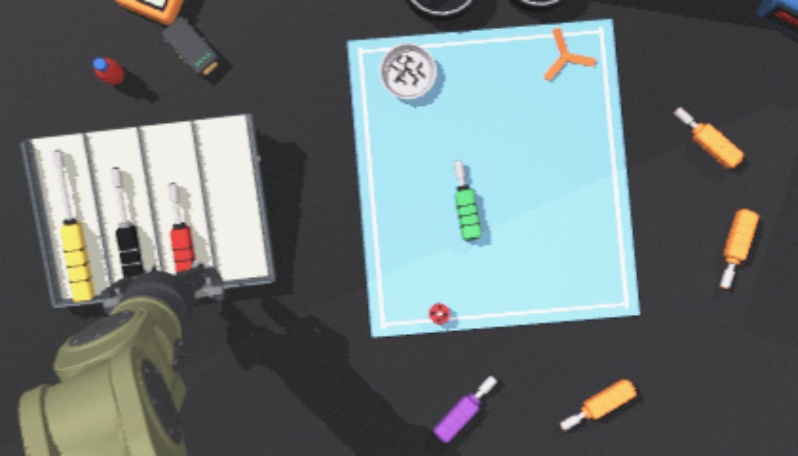

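Yellow, black and red lie straight in lanes 1–3. Green is next, then a close look.

Run:
```python
from h import *; import pickle
hd=pickle.load(open("hd.pkl","rb"))
k="green"; pick(*hd[k]); r=place(k); release(*r); print(k,r,ctrl.state()["time"],flush=True)
ctrl.move_to([.46,.2,.25],down(np.pi)); ctrl.dwell(.2)
c,p,d=shot("wrist","fin"); P=bp(c,d,d>0); L=np.array([0,0,.014])
for n in(1,2,3,4):
    Q=RL.inv().apply(P-lane(n,0,0)); Q=Q[(abs(Q[:,1])<.028)&(Q[:,2]>.018)&(Q[:,2]<.030)&(Q[:,0]<.13)&(Q[:,0]>-.008)]
    ys=[(round(x0,3),np.percentile(Q[(Q[:,0]>x0)&(Q[:,0]<x0+.01)][:,1],[2,98]).round(4).tolist()) for x0 in(.01,.04)]
    h=np.histogram(Q[:,0],bins=np.arange(-.008,.012,.001))[0]
    print(n,ys,h.tolist(),"zmax",np.percentile(Q[:,2],95).round(4),"x",np.percentile(Q[:,0],99.5).round(4))
cv2.imwrite("pics/fin.png",p)
```

```text
gap 0.0233
step [0, 0, 1] x 0.037 z -0.0065 f 7.06 [-3.8 -0.5  6.8]
step [1, 0, 0] x 0.034 z -0.0065 f 4.74 [ 4.6  0.3 -0.5]
green (4, 0.033999999999999996, -0.006500000000000001) 63.2167
1 [(0.01, [-0.0112, 0.0115]), (0.04, [-0.0113, 0.0119])] [0, 0, 0, 7, 67, 73, 78, 92, 22, 27, 28, 32, 31, 31, 33, 31, 34, 32, 32] zmax 0.0257 x 0.1022
2 [(0.01, [-0.0109, 0.012]), (0.04, [-0.0111, 0.012])] [0, 0, 0, 12, 69, 71, 71, 89, 18, 28, 30, 30, 31, 33, 29, 31, 32, 29, 32] zmax 0.0257 x 0.0903
3 [(0.01, [-0.0104, 0.0126]), (0.04, [-0.0104, 0.0125])] [0, 0, 0, 17, 67, 73, 72, 78, 0, 8, 16, 23, 27, 28, 30, 30, 32, 32, 31] zmax 0.0257 x 0.1279
4 [(0.01, [-0.0102, 0.0125]), (0.04, [-0.0097, 0.013])] [0, 0, 0, 19, 67, 69, 75, 69, 16, 15, 25, 30, 27, 33, 31, 30, 32, 29, 29] zmax 0.0257 x 0.068
```

View pics/fin.png

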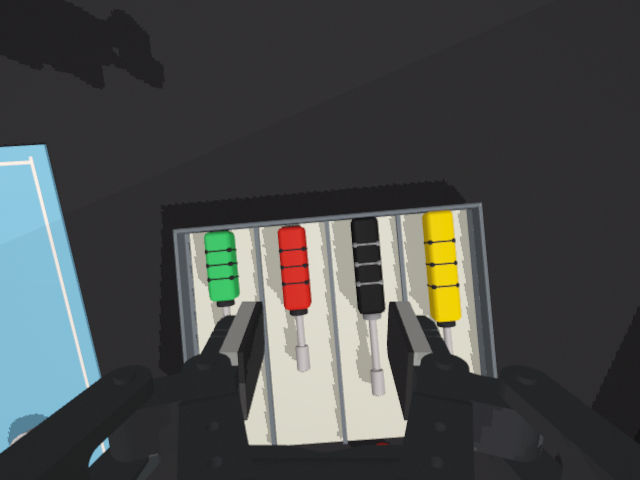

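All four are in order and straight, within about 1 mm of lane centre. Red seems to have a gap of about 1 mm at the stop, since the firmer down-press added friction. With 35 s left, I'll regrip red and green without preload and seat them.

Run:
```python
from h import *
for k,x in(("red",.040),("green",.034)):
    n=LANE[k]; z=-.0055
    ctrl.move_to(lane(n,x,z+.06),QL); ctrl.move_straight(lane(n,x,z),rate=.12); ctrl.command_gripper(0)
    x,z=step_until(n,x,z,-.0005,0,[1,0,0],8,5)
    release(n,x,z); print(ctrl.state()["time"],flush=True)
ctrl.move_to([.46,.2,.25],down(np.pi)); ctrl.dwell(.2)
c,p,d=shot("wrist","fin2"); P=bp(c,d,d>0)
for n in(1,2,3,4):
    Q=RL.inv().apply(P-lane(n,0,0)); Q=Q[(abs(Q[:,1])<.028)&(Q[:,2]>.018)&(Q[:,2]<.030)&(Q[:,0]<.13)&(Q[:,0]>-.008)]
    print(n,[np.percentile(Q[(Q[:,0]>a)&(Q[:,0]<a+.01)][:,1],[2,98]).round(4).tolist() for a in(.01,.04)],np.histogram(Q[:,0],bins=np.arange(-.008,.012,.001))[0].tolist(),np.percentile(Q[:,2],95).round(4))
cv2.imwrite("pics/fin2c.png",cv2.resize(p[190:340,160:510],None,fx=2.2,fy=2.2)); print(ctrl.state()["time"])
```

```text
step [1, 0, 0] x 0.036 z -0.0055 f 4.01 [3.6 0.1 0.7]
69.1167
step [1, 0, 0] x 0.03 z -0.0055 f 6.85 [ 7.  -0.5  0.3]
73.575
1 [[-0.0112, 0.0113], [-0.0113, 0.0114]] [0, 0, 0, 11, 67, 72, 76, 90, 23, 27, 29, 31, 31, 32, 31, 32, 31, 33, 31] 0.0257
2 [[-0.011, 0.012], [-0.0111, 0.0119]] [0, 0, 0, 11, 66, 71, 76, 87, 20, 27, 30, 30, 32, 30, 31, 30, 32, 28, 31] 0.0257
3 [[-0.0102, 0.0128], [-0.0101, 0.0129]] [0, 0, 0, 18, 67, 71, 74, 78, 23, 26, 28, 30, 31, 31, 28, 32, 29, 33, 29] 0.0257
4 [[-0.0099, 0.0128], [-0.0102, 0.0126]] [0, 0, 0, 19, 62, 74, 71, 75, 21, 29, 27, 30, 33, 31, 30, 28, 30, 28, 31] 0.0256
74.625
```

View pics/fin2c.png

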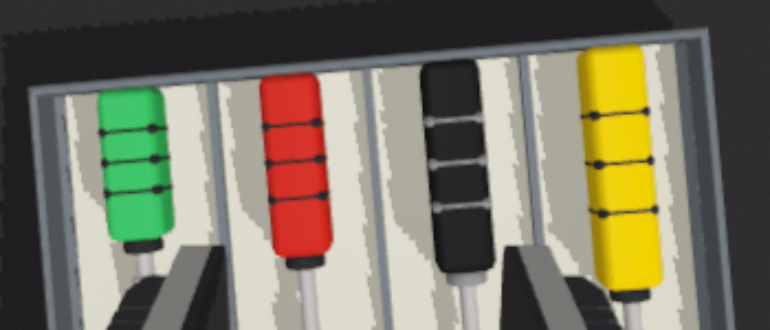

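All four handles now meet the stop with the same edge profile, centred and straight, and the arm is clear. Handing in.

```bash
python3 -c "
from workcell import ctrl
print(ctrl.close_job(),ctrl.state()['time'])"
```

```text
the job is handed in; nothing more can be done
the job is handed in; nothing more can be done
```

The four nut drivers are in the tray, each straight in the middle of its lane and against the stop (green in lane 4, red in 3, black in 2, yellow in 1); the dish was left alone, and I handed the job in at about 75 s of the 99 s allowed, with no verdict returned.

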